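Feed a slide carrier through the dark box flap

TASK

Put the stained slides away in the dark: push the slide carrier along the feed shelf with your fingertips, nose first against the hanging flap so that the flap swings in, and keep pushing until the whole carrier has slipped through and slid down inside the dark box. Then draw back so that the flap drops fully shut behind it. Do not grip or lift the carrier, and leave the other things on the bench and on the box where they stand.

Things in the scene. Friction and masses are not known exactly. Their poses are not given: they have to be found in the camera images.
- darkbox: Fixed black dark box, amber roof, feed shelf on its front. Origin: on the bench straight below the box's front face, on the centre line. x runs along the shelf into the box, y left, z up. Box: x = 0 to 200 mm, 180 mm wide, roof at z = 156 mm. Opening in its front wall (x = 0 to 5 mm): 92 mm wide, from shelf level (z = 90 mm) up to z = 140 mm.
- shelf_edge (a point): Middle of the level feed shelf's inner edge, on its top at the box's front face (z = 90 mm); axes as the box's. The shelf reaches 165 mm back from here (-x), 96 mm wide, with a fence 4 mm thick and 10 mm high along each side, 88 mm clear between them.
- chute_foot (a point): Foot of the chute inside the box, 69 mm in and 82 mm below shelf_edge. From shelf_edge the floor falls at 50 degrees to here, then runs level to the back wall (x = 195 mm). A carrier pushed until its rear end is level with the box's front face tips in, slides down by itself and lies clear of the flap.
- flap (a joint): Flap in the opening: steel plate 88 mm wide, 51 mm high, 3 mm thick, 50 g, hung from a free hinge along its top edge at 9 mm behind the front face of the box (x = 9, z = 144 mm in the box's frame). 0 = hanging shut, grows (rad, to 1.5) as its lower edge swings into the box; it cannot swing outwards. Gravity alone closes it.
- flap_edge (a point): Middle of the flap's lower edge, 53 mm from the hinge; 1 mm above the shelf level when shut.
- carrier_mid (a point): Centre of the slide carrier, a grey plastic block 84 mm long (its x axis), 46 mm wide (y) and 21 mm high (z), 60 to 125 g, a glass slide with a paper label let into its top. It lies flat on the feed shelf, long axis roughly along it, label end to the rear (away from the flap).
- oil_bottle: Bystander, not to be disturbed: immersion-oil bottle, 36 mm across, 85 mm tall, standing on the bench left of the feed shelf. Origin at the centre of its underside.
- stain_jar: Bystander, not to be disturbed: squat glass jar, 52 mm across, 70 mm tall, on the bench right of the feed shelf. Origin at the centre of its underside.
- petri_dish: Bystander, not to be disturbed: flat clear dish, 90 mm across, 18 mm tall, on the bench left of the feed shelf. Origin at the centre of its underside.
- tip_box: Bystander, not to be disturbed: pipette-tip box, 120 x 85 x 65 mm, on the bench right of the dark box. Origin at the centre of its underside.
- beaker: Bystander, not to be disturbed: open glass beaker, 68 mm across, 90 mm tall, on the bench left of the dark box. Origin at the centre of its underside.
- slide_box: Bystander, not to be disturbed: white slide box, 70 x 100 x 30 mm, lying on the rear part of the dark box's roof (186 mm above the bench at its top). Origin at the centre of its underside.
- timer: Bystander, not to be disturbed: flat white bench timer, 65 x 75 x 22 mm, on the bench left of the dark box. Origin at the centre of its underside.
Mind the look-alikes: they are no part of the job. What is shaped like the part that bears carrier_mid but blue or brown is not meant.

How it is judged:
On the way, in this order (a step that is already met when the one before it is completed fails the run):
1. the carrier's nose has pushed the flap in (value of joint flap above 0.3 rad and x of carrier_mid in the frame of darkbox above -0.05 m and z of carrier_mid in the frame of darkbox above 0.085 m), for 0.05 s.
2. the carrier is through and down inside the box (x of carrier_mid in the frame of darkbox between 0.03 and 0.19 m and y of carrier_mid in the frame of darkbox between -0.08 and 0.08 m and z of carrier_mid in the frame of darkbox below 0.075 m), for 0.1 s.
At the end, for the whole second after the job is handed in: The carrier lies at rest wholly inside the dark box, its centre at least 30 mm behind the box's front and at least 15 mm below the shelf level, and the flap hangs shut (within 0.08 rad) (all of step 2 and value of joint flap below 0.08 rad and linear speed of carrier below 0.02 m/s); the robot touches nothing.
It fails at once if the carrier is lifted off the shelf (its centre more than 12 mm above its resting height) (z of carrier_mid in the frame of darkbox above 0.1125 m).
It fails at once if a bystander is moved more than 20 mm (distance of any of oil_bottle, stain_jar, petri_dish, tip_box, beaker, slide_box, timer from where it was at the start of the episode above 0.02 m).
It fails at once if a bystander is tipped over (angle between any of oil_bottle, stain_jar, petri_dish, tip_box, beaker, slide_box, timer's own z axis and vertical above 0.3 rad).
It also fails if it takes over 32 s, if anything falls off the work surface, if the arm or the gripper's body presses on something with over 40 N, if the wrist force passes 120 N, or if a joint passes its speed limit or range.

ROBOT

A 6-joint arm with a two-finger parallel gripper is mounted at the origin on the work surface. World frame = base frame: x ahead of the robot, y to its left, z up, the work surface at z = 0. Lengths are in m, angles in rad, forces in N, time in s.
With the tool pointing down it reaches from about 0.375 to 0.9 m from the base axis. Payload 3.1 kg.
Tool frame: the origin (TCP) lies between the finger pads; the fingertips stand 11 mm ahead of it and the grasp point (between the pads) lies 8 mm behind it (arm.tip_reach is the distance from the TCP to the fingertips, in m); z points along the fingers, y is the direction in which the jaws open and shut (so a half turn about z gives the same grasp; the last joint's range is limited). The gripper opens to 85 mm and grips with 20 to 120 N. Pads are 22 mm wide; open, the fingers measure 114 mm over their backs; the gripper's body (76 mm by 85 mm) begins 54 mm behind the grasp point. The pads swing forward as they close: fully open they stand 13 mm farther back than shut.
Start: joints at [-1.347, 0.527, 1.433, -0, 1.181, -0.178], TCP at [0.244, -0.575, 0.205] pointing down, gripper open.
Joint ranges: [-3.08, 3.08], [-0.75, 2.2], [0.22, 2.44], [-1.43, 4.57], [0, 2.65], [-2.85, 2.85]. Speed limits (rad/s): [2.79, 2.79, 3.14, 3.14, 3.14, 3.14].

INTERFACE

Orientations are given as a 3x3 rotation matrix whose columns are the frame's x, y, z axes.
In Python, from rig import arm, vision gives the robot as it stands.
- The arm moves only by the shell command python3 -m pendant 'ROWS' [OPENING] [FORCE]. ROWS is JSON, one flat list of numbers, 4 for each row, row after row: the shift along the tool's x, y, z in cm, then the turn about the tool's z in degrees. In form: [x, y, z, spin, x, y, z, spin, ...]. A call has 1 to 5 rows; each row is the pose to reach, as a shift and turn from the pose measured when the call began, along the tool's axes at that moment; what a row does not reach only later rows make up. A row lasts 1/10 s, in which the tool goes at most 50 mm and 8.59 degrees, less where a joint would pass 70% of its speed; a pose out of reach is approached as far as the arm can. A call with a gripper value outside its range is refused whole. OPENING is the closure, from 0 (fully open) to 1 (shut), set as the call begins (- or left out, the last holds). The fingers move at their own pace and stop on an object; FORCE is the grip in N (left out, the last holds). Time passes only in rows, so rows that repeat a pose let the fingers close. It gives the time, the measured TCP pose, the force and the opening at its end, in the units of the state.
- arm.observe(): the state, without advancing time (a new reading comes with each control period).
- vision.get_image(name): name is "scene" or "top" or "wrist"; returns (picture, depth): 400x640x3 uint8, blue, green, red; 400x640 float32, m along the optical axis (not along the pixel's ray), 0 where there is no reading.
- vision.camera_info(name): a dict with "fovy" (degrees; the focal length in pixels is half the picture's height over the tangent of half this angle, whatever the lens; pixels are square), "cx", "cy" (the principal point, pixels), "R" (3x3) and "t" (3): a world point X has camera coordinates R X + t. Camera axes: x right, y down, z forward; pixel columns grow to the right and rows downward; lengths in m; the calibration is good to about 2 mm. The wrist camera is an equidistant fisheye: a pixel r from the principal point sees the ray r / f radians off the axis. A picture is of the moment at which its call begins: read the wrist's pose just before it. camera_info takes no time and is no camera call; for the wrist camera it gives the pose at the moment of the call.
- arm.job_done(): hands the job in, once; it reports no verdict.
The state is a dict: "time": time; "joint_positions": joint angles; "qvel": joint speeds; "joint_efforts": joint torques, N m; "tool_pos": TCP position; "eef_rot": TCP orientation; "contact_force": force on the tool from outside, world axes, zero at the start; "torque": the same for the moment, N m; "finger_gap": opening from 0.0 (shut) to 1.0 (fully open).
Only numpy, scipy, OpenCV 4.12 (cv2) and the standard library are available. Lean on these libraries where they do the work, as an engineer would, in place of code of your own. Each camera call takes 0.05 s, during which the arm holds its last target.

## Working session

There is one attempt and no reset: what is moved stays moved. The work goes in short steps, Python scripts to look and compute and a shell command to move; the robot and the scene stay as the last step left them, time stands still between calls to the robot, and variables do not carry over. Pictures are saved under pics/ and viewed, and the job is handed in when it is done.

```bash
ls; mkdir -p pics
cat > h.py <<'E'
import numpy as np, cv2
from rig import arm, vision
np.set_printoptions(precision=4,suppress=True)
def K(n):
    c=vision.camera_info(n); f=200/np.tan(np.radians(c['fovy'])/2); return f,c['cx'],c['cy'],np.array(c['R']),np.array(c['t'])
def ray(n,u,v):
    f,cx,cy,R,t=K(n); d=np.array([(u-cx)/f,(v-cy)/f,1.]); return -R.T@t, R.T@d
def onplane(n,u,v,z):
    o,d=ray(n,u,v); return o+d*(z-o[2])/d[2]
def pts(n,depth):
    f,cx,cy,R,t=K(n); v,u=np.mgrid[0:400,0:640]; P=np.stack([(u-cx)/f*depth,(v-cy)/f*depth,depth],-1); return (P-t)@R
E
python3 - <<'E'
from h import *
s=arm.observe(); print(s); print(arm.tip_reach)
for n in("scene","top"):
    im,d=vision.get_image(n); cv2.imwrite(f'pics/{n}0.png',im); np.save(f'{n}0.npy',d); print(n,K(n))
E
```

```text
pics
{'time': 0.0, 'joint_positions': array([-1.3475,  0.5285,  1.4339,  0.    ,  1.1814, -0.1785]), 'qvel': array([-0.0011,  0.002 ,  0.0006,  0.0012, -0.0016,  0.0009]), 'joint_efforts': array([  0.0008, -44.2347, -17.8024,  -0.0001,   0.0085,  -0.    ]), 'tool_pos': array([ 0.2443, -0.5745,  0.2041]), 'eef_rot': array([[ 0.9204,  0.391 , -0.0005],
       [ 0.391 , -0.9204,  0.0021],
       [ 0.0004, -0.0021, -1.    ]]), 'contact_force': array([-0.1578, -0.6342, -0.228 ]), 'torque': array([-0.0049,  0.0404, -0.0417]), 'finger_gap': 1.0006779185336385}
0.011
scene (np.float64(499.2090628821091), 315.7037689422333, 199.61606601923637, array([[-0.7058,  0.708 , -0.0244],
       [ 0.396 ,  0.3657, -0.8423],
       [-0.5874, -0.6042, -0.5385]]), array([ 0.4017, -0.1357,  1.4855]))
top (np.float64(405.4638770459024), 320.9563002621295, 198.0404215359885, array([[ 0.0256, -0.9996, -0.009 ],
       [-0.9868, -0.0239, -0.1604],
       [ 0.1601,  0.013 , -0.987 ]]), array([0.0231, 0.6207, 0.9871]))
```

View pics/scene0.png

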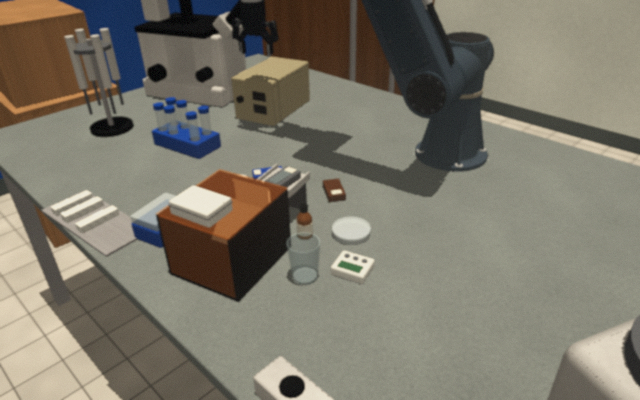

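View pics/top0.png

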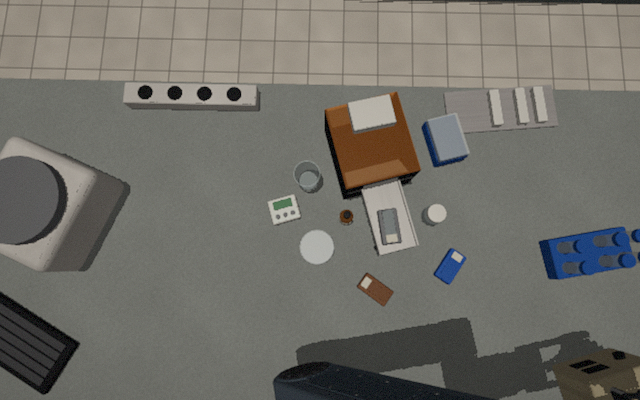

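The top view shows the box (amber roof, about 372,145), the shelf running from (382,185) to (397,250), and the grey carrier at about (390,226). Next I zoom in and measure.

Run:
```python
from h import *
im=cv2.imread('pics/top0.png'); d=np.load('top0.npy')
c=im[165:265,320:480]; cv2.imwrite('pics/topz.png',cv2.resize(c,None,fx=5,fy=5,interpolation=cv2.INTER_CUBIC))
P=pts('top',d)
for (u,v) in [(390,226),(380,190),(372,200),(405,245),(360,150),(346,216),(435,214),(308,176),(317,247),(285,210),(445,140),(372,112)]: print(u,v,P[v,u])
```

```text
390 226 [ 0.5469 -0.1282  0.1094]
380 190 [ 0.6372 -0.107   0.089 ]
372 200 [ 0.6121 -0.0877  0.0872]
405 245 [ 0.5037 -0.1672  0.0909]
360 150 [ 0.7183 -0.051   0.1574]
346 216 [ 0.571  -0.0244  0.0859]
435 214 [ 0.5834 -0.2464  0.0696]
308 176 [0.6862 0.0755 0.0065]
317 247 [0.4966 0.0459 0.0169]
285 210 [0.5906 0.1323 0.0209]
445 140 [ 0.7779 -0.2782  0.0608]
372 112 [ 0.8002 -0.0751  0.1873]
```

View pics/topz.png

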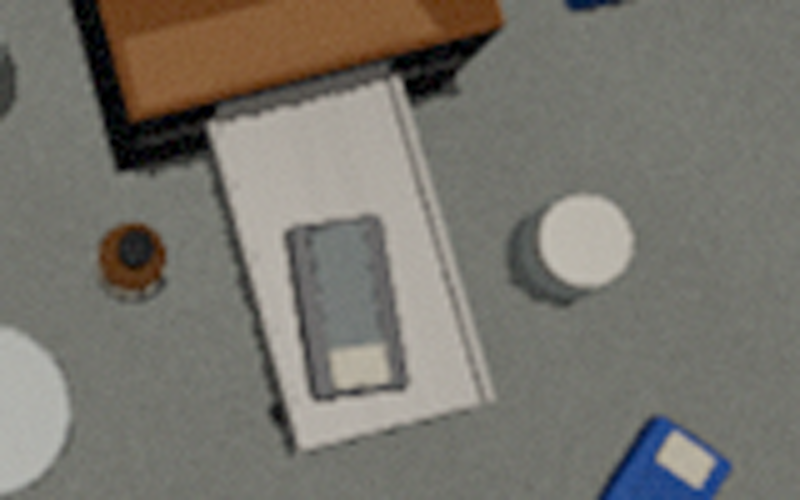

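The zoomed picture shows the label end at the rear, the jar to the right, the bottle to the left, and the carrier skewed slightly to the shelf. Next I fit the roof, shelf and carrier using height masks from the depth.

```bash
cat > fit.py <<'E'
from h import *
def rect(m,z):
    # min-area rectangle of world points cast on plane z from mask contour
    m=m.astype(np.uint8); n,l,s,c=cv2.connectedComponentsWithStats(m); i=1+np.argmax(s[1:,4]); m=(l==i)
    v,u=np.nonzero(m)
    Q=np.array([onplane('top',a,b,z)[:2] for a,b in zip(u,v)]).astype(np.float32)*1000
    return s[i],cv2.minAreaRect(Q),Q
E
python3 - <<'E'
from fit import *
im=cv2.imread('pics/top0.png'); d=np.load('top0.npy'); P=pts('top',d)
z=P[...,2]; X=P[...,0];Y=P[...,1]
roi=(X>.42)&(X<.95)&(Y>-.26)&(Y<.03)
hsv=cv2.cvtColor(im,cv2.COLOR_BGR2HSV)
for n,m,zz in [('carrier',roi&(z>.102)&(z<.119)&(X<.63),.111),('shelf',roi&(z>.08)&(z<.12)&(X<.66)&(hsv[...,1]<60)&(Y<-.05)&(Y>-.21),.09),('roof',roi&(z>.148)&(z<.195),.156)]:
    s,r,Q=rect(m,zz); print(n,s,r); b=cv2.boxPoints(r); print(b)
E
```

```text
carrier [377 208  24  38 691] ((545.804931640625, -124.33816528320312), (83.69536590576172, 46.85593032836914), 8.984099388122559)
[[ 500.8121 -107.7326]
 [ 508.1292 -154.0137]
 [ 590.7977 -140.9438]
 [ 583.4807  -94.6627]]Traceback (most recent call last):
  File "<stdin>", line 7, in <module>
  File "fit.py", line 6, in rect
    Q=np.array([onplane('top',a,b,z)[:2] for a,b in zip(u,v)]).astype(np.float32)*1000
                ~~~~~~~^^^^^^^^^^^^^
  File "h.py", line 9, in onplane
    o,d=ray(n,u,v); return o+d*(z-o[2])/d[2]
        ~~~^^^^^^^
  File "h.py", line 7, in ray
    f,cx,cy,R,t=K(n); d=np.array([(u-cx)/f,(v-cy)/f,1.]); return -R.T@t, R.T@d
                ~^^^
  File "h.py", line 5, in K
    c=vision.camera_info(n); f=200/np.tan(np.radians(c['fovy'])/2); return f,c['cx'],c['cy'],np.array(c['R']),np.array(c['t'])
ValueError: time passes only in moves, steps and waits
```

```bash
python3 - <<'E'
s=open('h.py').read()
i=s.index('def K'); j=s.index('def ray')
s=s[:i]+'''import functools
@functools.lru_cache(None)
def K(n):
    c=vision.camera_info(n); f=200/np.tan(np.radians(c['fovy'])/2); return f,c['cx'],c['cy'],np.array(c['R']),np.array(c['t'])
'''+s[j:]
open('h.py','w').write(s)
E
cat > m.py <<'E'
from fit import *
im=cv2.imread('pics/top0.png'); d=np.load('top0.npy'); P=pts('top',d)
z=P[...,2]; X=P[...,0];Y=P[...,1]
roi=(X>.42)&(X<.95)&(Y>-.26)&(Y<.03)
hsv=cv2.cvtColor(im,cv2.COLOR_BGR2HSV)
for n,m,zz in [('carrier',roi&(z>.102)&(z<.119)&(X<.63),.111),('shelf',roi&(z>.08)&(z<.12)&(X<.66)&(hsv[...,1]<60)&(Y<-.05)&(Y>-.21),.09),('roof',roi&(z>.148)&(z<.195),.156)]:
    s,r,Q=rect(m,zz); print(n,s,r); b=cv2.boxPoints(r); print(b)
E
python3 m.py
```

```text
carrier [377 208  24  38 691] ((545.804931640625, -124.33816528320312), (83.69536590576172, 46.85593032836914), 8.984099388122559)
[[ 500.8121 -107.7326]
 [ 508.1292 -154.0137]
 [ 590.7977 -140.9438]
 [ 583.4807  -94.6627]]
shelf [ 357  181   62   75 2831] ((573.0670776367188, -123.45464324951172), (173.45924377441406, 107.00210571289062), 16.18488883972168)
[[ 474.862   -96.2488]
 [ 504.6876 -199.0101]
 [ 671.2722 -150.6605]
 [ 641.4466  -47.8992]]
roof [ 327   92   94   98 6333] ((745.3535766601562, -77.04450225830078), (202.97512817382812, 180.80967712402344), 15.99996566772461)
[[ 622.8785  -18.1155]
 [ 672.7163 -191.9209]
 [ 867.8286 -135.9735]
 [ 817.9908   37.8319]]
```

Every measured size agrees with the given ones: the carrier comes out at 84x47 mm and the roof at 203x181 mm. Next I work out the frame, check that the approach corridor is clear, and compute the targets.

```bash
cat > plan.py <<'E'
from h import *
th=np.radians(16.0); a=np.array([np.cos(th),np.sin(th)]); l=np.array([-a[1],a[0]])
O=np.array([.6490,-.1047])
def w(x,y): return O+x/1000*a+y/1000*l
def b(p): q=np.asarray(p[:2])-O; return np.array([q@a,q@l])*1000
def tool(s,x,y,z): # shift in tool axes (cm) to box xy mm, world z
    D=np.r_[w(x,y),z]-s['tool_pos']; return s['eef_rot'].T@D*100
def yaw(s): return np.degrees(np.arctan2(s['eef_rot'][1,0],s['eef_rot'][0,0]))
E
python3 - <<'E'
from plan import *
print('carrier',b([.5458,-.1243]))
for n in ('top','scene'):
    P=pts(n,np.load(n+'0.npy')).reshape(-1,3)
    D=w(-175,11)-[.244,-.575]; L=np.hypot(*D); D/=L
    q=P[:,:2]-[.244,-.575]; s=q@D; t=q@[-D[1],D[0]]
    m=(s>.0)&(s<L+.03)&(abs(t)<.09)&(P[:,2]>.03)&(P[:,2]<1)
    for k in np.arange(0,.6,.05):
        mm=m&(s>=k)&(s<k+.05)
        if mm.any(): print(n,k,P[mm,2].max(),mm.sum(), P[mm][P[mm,2].argmax()])
s=arm.observe(); print(tool(s,-175,11,.205),tool(s,-175,11,.11),yaw(s))
E
```

```text
carrier [-104.6047    9.605 ]
top 0.0 0.31238718235234 783 [ 0.2413 -0.5311  0.3124]
top 0.05 0.29843258472283984 7 [ 0.2298 -0.5105  0.2984]
top 0.45 0.1121599216826345 337 [ 0.5094 -0.1513  0.1122]
top 0.5 0.11507172886032835 334 [ 0.5205 -0.132   0.1151]
scene 0.0 0.41019946836911786 1366 [ 0.2716 -0.5496  0.4102]
scene 0.05 0.34854418410457205 49 [ 0.2367 -0.509   0.3485]
scene 0.45 0.10912731699955919 110 [ 0.5116 -0.1563  0.1091]
scene 0.5 0.114909996200752 63 [ 0.5252 -0.1408  0.1149]
[ 38.3854 -30.6435  -0.0035] [ 38.3818 -30.6245   9.4964] 23.020740944457238
```

```bash
python3 -m pendant '[3.5,-2.8,0,1,7.0,-5.6,0,2,10.5,-8.4,0,4,14.0,-11.2,0,5,17.5,-14,0,7]' 1 30
python3 - <<'E'
from plan import *
s=arm.observe(); print(s['time'],tool(s,-178,11,.20),tool(s,-178,11,.111),yaw(s),s['finger_gap'])
E
```

```text
time: 0.6
tool_pos: [0.351, -0.3753, 0.2042]
eef_rot: [[0.962, 0.274, -0.001], [0.274, -0.962, 0.003], [0.0, -0.003, -1.0]]
contact_force: [1.1, -0.0, 0.1]
finger_gap: 0.145
0.6 [ 18.2824 -18.9247   0.477 ] [ 18.2817 -18.9001   9.377 ] 15.922729939633399 0.14490855847481915
```

```bash
python3 -m pendant '[3.0,-3.2,0,0,6.0,-6.4,0,0,9.2,-9.5,0,0,12.2,-12.6,0,0,15.2,-15.8,0,0]'
python3 - <<'E'
from plan import *
s=arm.observe(); print(s['time'],tool(s,-178,11,.20),tool(s,-178,11,.111),yaw(s),s['finger_gap'],b(s['tool_pos']))
E
```

```text
time: 1.1
tool_pos: [0.4543, -0.18, 0.2045]
eef_rot: [[0.962, 0.274, -0.001], [0.274, -0.962, 0.003], [-0.0, -0.003, -1.0]]
contact_force: [0.5, -0.5, 0.6]
finger_gap: -0.001
1.1 [ 2.9906 -2.9754  0.4575] [ 2.9918 -2.9485  9.3574] 15.910651114506646 -0.0012742042365904988 [-207.9513  -18.721 ]
```

```bash
python3 -m pendant '[2.5,-3.0,0,0,2.9,-3.0,0,0,2.9,-3.0,3,0,2.9,-3.0,6.5,0,2.9,-3.0,9.4,0]'; python3 -m pendant '[0,0,0,0]'
python3 - <<'E'
from plan import *
im,d=vision.get_image('top'); cv2.imwrite('pics/top1.png',cv2.resize(im[150:300,300:500],None,fx=4,fy=4))
s=arm.observe(); print(s['time'],tool(s,-178,11,.11),yaw(s),b(s['tool_pos']),s['tool_pos'],s['contact_force'])
im,d=vision.get_image('wrist'); cv2.imwrite('pics/w1.png',im)
E
```

```text
time: 1.6
tool_pos: [0.4735, -0.1433, 0.1093]
eef_rot: [[0.962, 0.274, -0.001], [0.274, -0.962, 0.003], [-0.0, -0.003, -1.0]]
contact_force: [-0.4, 0.5, 0.2]
finger_gap: 0.001
time: 1.7
tool_pos: [0.4707, -0.1425, 0.1062]
eef_rot: [[0.962, 0.274, -0.009], [0.274, -0.962, 0.007], [-0.006, -0.009, -1.0]]
contact_force: [0.6, 0.3, 0.0]
finger_gap: 0.003
1.75 [ 0.2808  0.0771 -0.2272] 15.888329182116642 [-180.8156   11.7903] [ 0.4719 -0.1432  0.1077] [-0.1171 -0.2125 -0.7772]
```

View pics/top1.png

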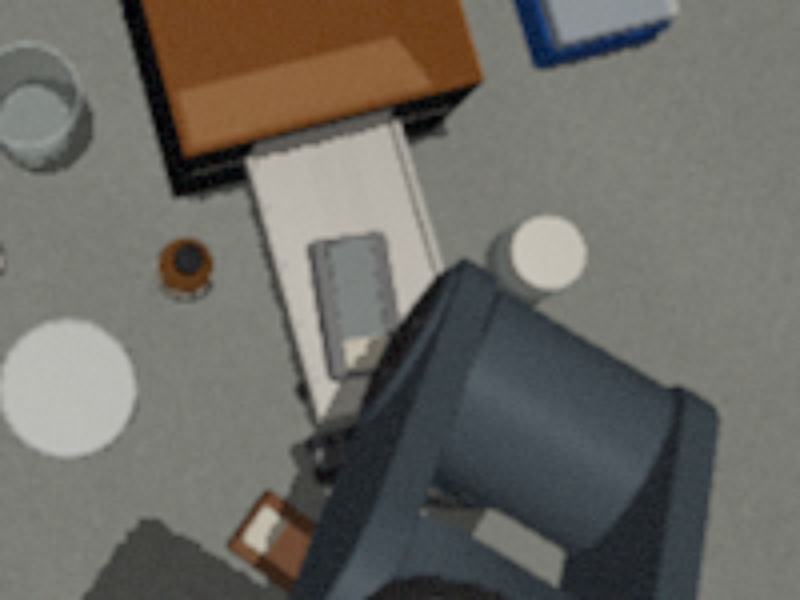

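View pics/w1.png

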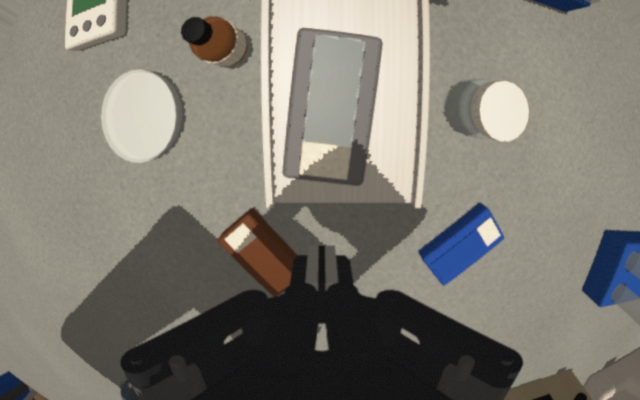

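The wrist view shows the closed fingers (323,260) behind the shelf end and centred on the carrier's rear edge (324,182), with both fences clear. I start pushing gently.

```bash
python3 -m pendant '[0.8,0,-0.2,0,1.6,0,-0.2,0,2.4,0,-0.2,0,3.2,0,-0.2,0,4,0,-0.2,0]'; python3 -m pendant '[0.8,0,0,0,1.6,0,0,0,2.4,0,0,0]';  python3 - <<'E'
from plan import *
s=arm.observe(); print(s['time'],yaw(s),b(s['tool_pos']),s['tool_pos'],s['contact_force'])
im,d=vision.get_image('wrist'); cv2.imwrite('pics/w2.png',im)
E
```

```text
time: 2.3
tool_pos: [0.5127, -0.1326, 0.1115]
eef_rot: [[0.962, 0.274, -0.002], [0.274, -0.962, 0.003], [-0.001, -0.003, -1.0]]
contact_force: [-1.0, 0.9, -0.3]
finger_gap: -0.002
time: 2.6
tool_pos: [0.5365, -0.1258, 0.1114]
eef_rot: [[0.962, 0.274, -0.002], [0.274, -0.962, 0.003], [-0.001, -0.003, -1.0]]
contact_force: [0.8, 0.4, 0.4]
finger_gap: 0.0
2.6 15.920404975535893 [-113.9583   10.7567] [ 0.5365 -0.1258  0.1114] [0.8452 0.3758 0.3658]
```

View pics/w2.png

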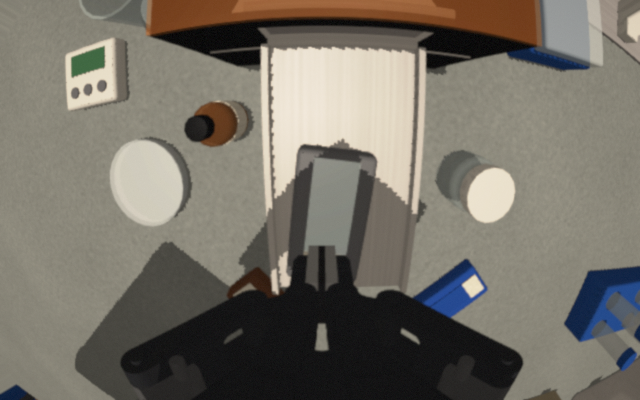

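The view suggests the carrier's nose (row 148) has barely moved and its label end lies beside or under the fingers. I measure before going on.

Run:
```python
from plan import *
f,cx,cy,R,t=K('wrist')
im,d=vision.get_image('wrist')
v,u=np.mgrid[0:400,0:640]; x=(u-cx)/f; y=(v-cy)/f; r=np.hypot(x,y)+1e-9
k=np.tan(r)/r
P=np.stack([x*k*d,y*k*d,d],-1); P=(P-t)@R
def show(u,v): p=P[v,u]; print((u,v),b(p),p[2]*1000)
for q in [(336,160),(336,152),(336,200),(336,235),(322,250),(322,262),(308,262),(337,262),(322,285),(280,262),(283,280),(278,288),(365,280),(365,250),(342,100),(266,150),(420,150)]: show(*q)
im,d=vision.get_image('top'); cv2.imwrite('pics/top2.png',cv2.resize(im[150:300,300:500],None,fx=4,fy=4))
im,d=vision.get_image('scene'); cv2.imwrite('pics/sc2.png',cv2.resize(im[120:270,200:400],None,fx=4,fy=4))
```

```text
(336, 160) [-64.7305   1.2826] 109.62873171029176
(336, 152) [-61.4129   0.9851] 102.14852118689225
(336, 200) [-87.6434   1.0963] 111.64382292040992
(336, 235) [-109.5673    0.7664] 111.93536438803817
(322, 250) [-101.6286    9.1264] 146.5870073529448
(322, 262) [-101.4486    9.1243] 158.67897771300926
(308, 262) [-101.6588   15.4328] 158.34852001020474
(337, 262) [-104.9117    2.0501] 152.65853613227353
(322, 285) [-103.0852    9.1207] 174.8395266977821
(280, 262) [-140.4139   38.7   ] 90.95096025953517
(283, 280) [-155.5857   37.433 ] 90.94129858574958
(278, 288) [-160.9288   41.1256] 93.69595288662171
(365, 280) [-156.0681  -22.2062] 90.32306399556514
(365, 250) [-131.4723  -20.7622] 89.7405441999666
(342, 100) [-31.1335  -2.9302] 90.95794879382741
(266, 150) [-60.1689  42.2308] 100.51001267002161
(420, 150) [-59.5892 -50.3226] 99.93809545974516
```

View pics/top2.png

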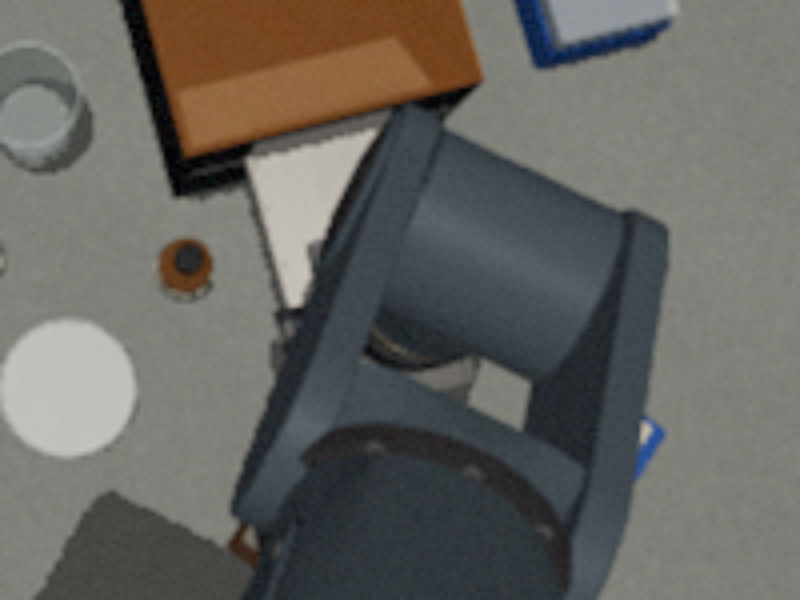

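View pics/sc2.png

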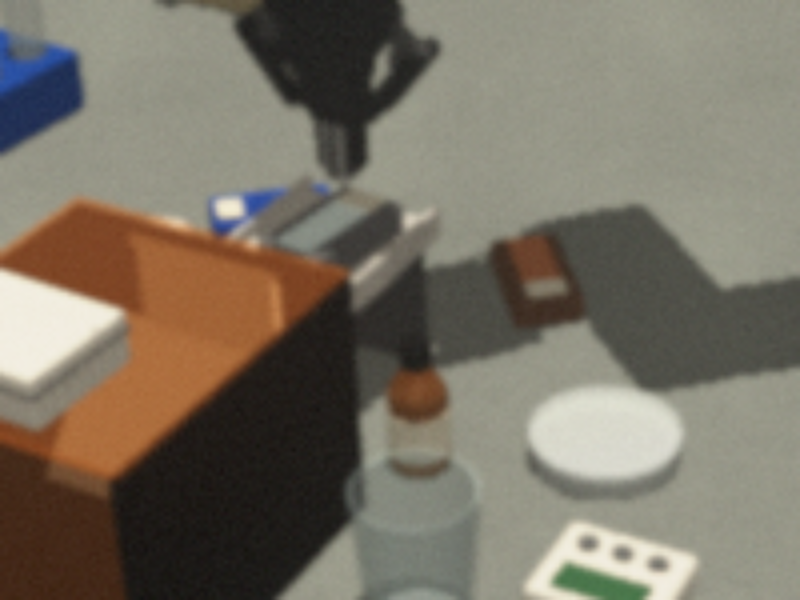

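Run:
```python
from plan import *
f,cx,cy,R,t=K('wrist')
im,d=vision.get_image('wrist')
v,u=np.mgrid[0:400,0:640]; x=(u-cx)/f; y=(v-cy)/f; r=np.hypot(x,y)+1e-9
k=np.tan(r)/r
P=np.stack([x*k*d,y*k*d,d],-1); P=(P-t)@R
for c in (313,329):
  for vv in range(238,262,2): p=P[vv,c]; print(c,vv,b(p),p[2]*1000)
print(arm.observe()['tool_pos'], f, cx,cy, -R.T@t, R)
c=im[220:310,260:390]; cv2.imwrite('pics/w3.png',cv2.resize(c,None,fx=6,fy=6))
im,d=vision.get_image('scene'); P=pts('scene',d); 
for (a,e) in [(340,170),(330,165),(340,160),(350,170)]:
  uu,vv=200+a//4,120+e//4; print(uu,vv,b(P[vv,uu]),P[vv,uu,2])
```

```text
313 238 [-113.374    15.0949] 112.54763296582806
313 240 [-114.5223   15.0976] 112.92109865860762
313 242 [-115.9917   15.1224] 112.64531230607756
313 244 [-117.92     15.1777] 111.47652020390096
313 246 [-103.9438   14.1669] 141.7111938478541
313 248 [-103.3241   14.0649] 145.09669792053
313 250 [-103.304    14.0048] 147.24551794732346
313 252 [-103.2912   13.9467] 149.3279108595165
313 254 [-103.5793   13.9093] 150.8033428519224
313 256 [-103.5095   13.8504] 152.8999733313076
313 258 [-103.675    13.8075] 154.5244430714754
313 260 [-104.3999   13.8   ] 155.12457818094776
329 238 [-113.3616    5.5492] 112.5576988866196
329 240 [-114.9541    5.5246] 112.0109111033944
329 242 [-116.67      5.4946] 111.24750619343892
329 244 [-33.8791   9.476 ] 279.81490744493374
329 246 [-104.288     6.1775] 141.01804417055234
329 248 [-103.6948    6.2468] 144.3628493393694
329 250 [-103.7678    6.2839] 146.3450380407129
329 252 [-103.4813    6.3362] 148.95575520336172
329 254 [-103.414     6.3774] 151.09446170593745
329 256 [-103.8044    6.3973] 152.34732384445397
329 258 [-104.0637    6.4224] 153.81146119903116
329 260 [-103.6971    6.4737] 156.35220584171608
[ 0.5354 -0.1259  0.1113] 309.70691628693146 321.28057967645316 200.0514752970615 [ 0.6138 -0.1049  0.2798] [[ 0.2747 -0.9615 -0.0036]
 [-0.9121 -0.2617  0.3156]
 [-0.3044 -0.0834 -0.9489]]
285 162 [-103.1327   14.9001] 0.1474137402979189
282 161 [-103.3312    6.6025] 0.1479698667659899
285 160 [-101.1143   16.6033] 0.15402062932972957
287 162 [-104.5903   19.4737] 0.14780192081613108
```

View pics/w3.png

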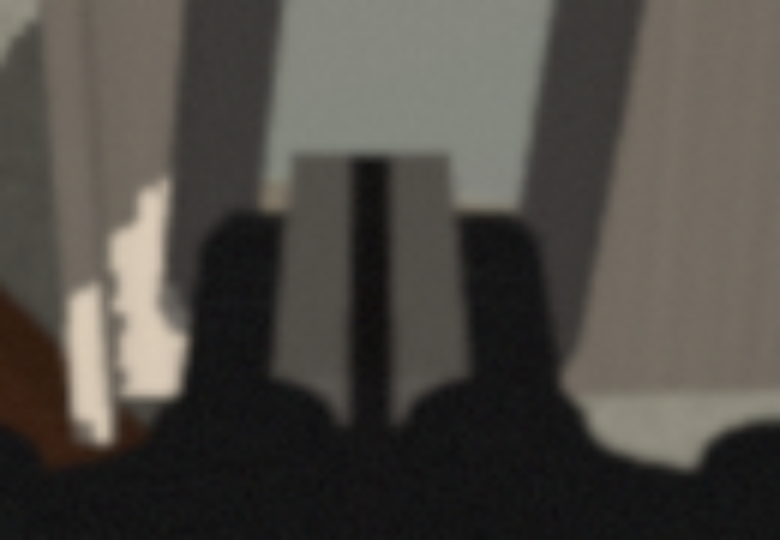

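Both cameras put the fingertips at z ≈ 141 mm. The reported TCP of 111 mm would put them at 100 mm, so the tips passed above the carrier, which explains why there was no force. Next I find out how far above the tips the gripper's body begins, because it has to clear the roof.

Run:
```python
from plan import *
f,cx,cy,R,t=K('wrist')
im,d=vision.get_image('wrist')
v,u=np.mgrid[0:400,0:640]; x=(u-cx)/f; y=(v-cy)/f; r=np.hypot(x,y)+1e-9
k=np.tan(r)/r
P=np.stack([x*k*d,y*k*d,d],-1); P=(P-t)@R
print('wrist')
for c in (322,290,250,200,150):
  for vv in range(262,400,10):
    p=P[vv,c]
    if p[2]>.12 and d[vv,c]>0: print(c,vv,b(p),p[2]*1000)
im,d=vision.get_image('scene'); P=pts('scene',d); cv2.imwrite('pics/sc3.png',cv2.resize(im[60:180,220:340],None,fx=5,fy=5))
print('scene')
for uu in (270,278,285,292,300):
  for vv in range(110,166,4):
    p=P[vv,uu]
    if d[vv,uu]>0 and abs(b(p)[0]+114)<70: print(uu,vv,b(p),p[2]*1000)
```

```text
wrist
322 262 [-104.511     9.6634] 157.4757886069877
322 272 [-104.6776    9.6494] 165.87111306381493
322 282 [-104.2582    9.6347] 174.32590426679135
322 292 [-107.9469    9.6328] 176.19262110737878
322 302 [-114.0952    9.637 ] 174.8922143224942
322 312 [-118.8482    9.6367] 175.7947182656828
322 322 [-124.9656    9.6389] 175.35203942430968
322 352 [-104.523    9.564] 213.18570848962676
322 362 [-103.7859    9.5545] 218.02451327930692
322 372 [-103.0594    9.5454] 222.5381690085434
322 382 [-104.0697    9.5396] 225.41585105754118
322 392 [-103.9746    9.5321] 229.02156323978377
290 282 [-108.3161   23.3566] 168.44678702716524
290 292 [-103.2994   21.7758] 182.95339176280976
290 302 [-102.7744   21.1124] 189.9976092660753
290 312 [-102.6192   20.5717] 195.98096225775677
290 322 [-98.6686  19.4871] 205.85557091417886
290 332 [-97.4118  18.8963] 211.87587258111532
290 342 [-98.1722  18.6443] 215.37727148761232
290 352 [-98.076   18.2942] 219.51405073439477
290 362 [-97.4978  17.9064] 223.82549893298463
290 372 [-98.0199  17.6893] 226.94721070354956
290 382 [-95.0756  17.0537] 232.628
[... 2923 characters left out ...]
] 272.86398617700337
292 118 [-104.8834   39.4542] 260.9631827890103
292 122 [-104.4919   39.147 ] 251.65304221929253
292 126 [-105.2092   38.1287] 241.6696441578081
292 130 [-102.753    39.1267] 233.292830792975
292 134 [-107.581    35.4744] 220.84755570829677
292 138 [-124.1833   24.2892] 201.54583401896923
292 142 [-126.1064   22.4617] 190.21356295699164
292 146 [-104.4302   35.7318] 192.60825249301493
292 150 [-104.1593   35.3091] 182.57297887127257
300 122 [-120.3097   49.9557] 247.44001586003415
300 126 [-112.0134   54.5744] 242.13405401289955
300 130 [-110.2391   55.1983] 233.41902566816935
300 138 [-99.1586  61.0648] 220.03452777981835
300 142 [-102.4698   58.558 ] 208.33399214719677
```

View pics/sc3.png

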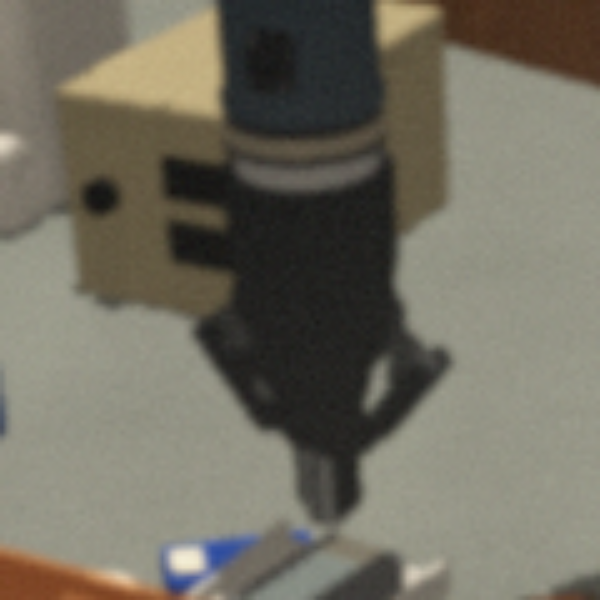

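The wide part of the body starts about 65–120 mm above the tips, so with the tips at about 98 mm it still clears the roof. I draw back behind the shelf, lower about 43 mm, and check again before touching anything.

```bash
python3 -m pendant '[-2,0,-0.5,0,-4,0,-0.5,0,-6.5,0,-0.5,0,-6.8,0,1.5,0,-6.8,0,3.8,0]'; python3 -m pendant '[0,0,0,0,0,0,0,0]'
cat > wl.py <<'E'
from plan import *
import sys
def wrist():
    K.cache_clear(); f,cx,cy,R,t=K('wrist')
    s=arm.observe()
    im,d=vision.get_image('wrist')
    v,u=np.mgrid[0:400,0:640]; x=(u-cx)/f; y=(v-cy)/f; r=np.hypot(x,y)+1e-9
    k=np.tan(r)/r
    P=np.stack([x*k*d,y*k*d,d],-1); P=(P-t)@R
    return im,P,s
E
python3 - <<'E'
from wl import *
im,P,s=wrist(); cv2.imwrite('pics/w4.png',im)
print(s['time'],b(s['tool_pos']),s['tool_pos'],s['contact_force'],yaw(s))
for c in (313,329):
  for vv in range(240,262,2): p=P[vv,c]; print(c,vv,b(p),p[2]*1000)
E
```

```text
time: 3.5
tool_pos: [0.4696, -0.1453, 0.0741]
eef_rot: [[0.962, 0.272, -0.0], [0.272, -0.962, 0.002], [0.0, -0.002, -1.0]]
contact_force: [0.1, -0.7, -1.2]
finger_gap: 0.001
time: 3.7
tool_pos: [0.4693, -0.1454, 0.0742]
eef_rot: [[0.962, 0.272, -0.001], [0.272, -0.962, 0.002], [-0.0, -0.002, -1.0]]
contact_force: [0.6, -0.0, -0.7]
finger_gap: 0.001
3.7 [-183.9404   10.3833] [ 0.4693 -0.1454  0.0742] [ 0.5787 -0.0407 -0.7147] 15.788918628727771
313 240 [-220.4519   17.1785] -0.4534706087250371
313 242 [-222.4755   17.2114] -0.6193762871793864
313 244 [-223.7815   17.1949] 0.6864000886379321
313 246 [-173.266   13.698] 104.43460977210586
313 248 [-172.8453   13.6116] 107.44499987209431
313 250 [-172.6826   13.5443] 109.88113949509957
313 252 [-173.5294   13.5441] 110.35225380713902
313 254 [-173.4612   13.4856] 112.52160562367881
313 256 [-172.6816   13.3835] 115.93903197320995
313 258 [-173.0378   13.3549] 117.22179602323233
313 260 [-172.3506   13.2626] 120.33004085948085
329 240 [-219.9137    3.291 ] 0.7291213811794324
329 242 [-222.1691    3.263 ] 0.07006082473093665
329 244 [-224.7476    3.2205] -1.1922205156205625
329 246 [-173.3713    5.709 ] 104.26100189653816
329 248 [-173.048     5.7686] 107.0838123235802
329 250 [-172.9225    5.8175] 109.45357661020847
329 252 [-172.9579    5.8579] 111.4605192655625
329 254 [-173.154     5.8901] 113.12127639156525
329 256 [-172.4995    5.9587] 116.29996332705988
329 258 [-173.3132    5.962 ] 116.75345257955462
329 260 [-173.4564    5.9939] 118.39551010122067
```

View pics/w4.png

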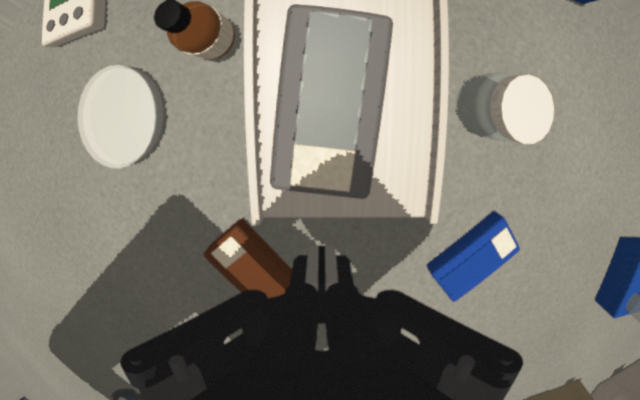

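Tips are at about 104 mm and still behind the shelf. I lower 5 mm and push.

```bash
python3 -m pendant '[0,0,0.5,0,0.8,0,0.5,0,1.6,0,0.5,0,2.4,0,0.5,0,3.2,0,0.5,0]'; python3 -m pendant '[0.6,0,0,0,1.2,0,0,0,1.8,0,0,0]'
python3 - <<'E'
from wl import *
im,P,s=wrist(); cv2.imwrite('pics/w5.png',im)
print(s['time'],b(s['tool_pos']),s['tool_pos'],s['contact_force'],yaw(s))
E
```

```text
time: 4.25
tool_pos: [0.5016, -0.1367, 0.0699]
eef_rot: [[0.962, 0.273, 0.001], [0.273, -0.962, 0.001], [0.001, -0.001, -1.0]]
contact_force: [-0.8, 0.2, 0.7]
finger_gap: -0.001
time: 4.55
tool_pos: [0.5192, -0.1315, 0.0699]
eef_rot: [[0.962, 0.273, 0.0], [0.273, -0.962, 0.001], [0.0, -0.001, -1.0]]
contact_force: [-0.8, -1.0, 1.0]
finger_gap: -0.001
4.55 [-132.2018   10.0364] [ 0.5192 -0.1315  0.0699] [-0.8315 -1.0264  1.0155] 15.856200649579643
```

View pics/w5.png

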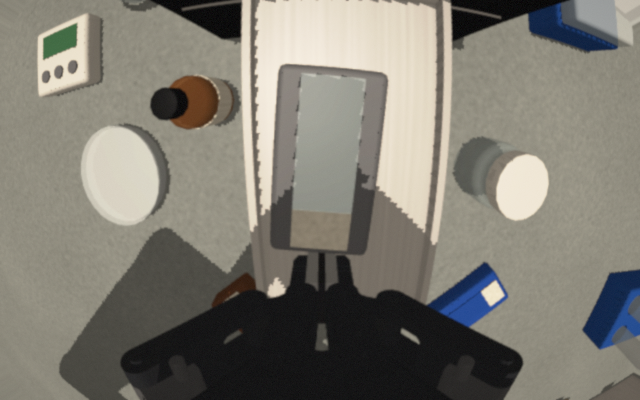

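The fingertips (323,255) are now against the carrier's rear edge, and the carrier is moving and squaring up. I continue.

```bash
python3 -m pendant '[0.8,0,0,0,1.6,0,0,0,2.4,0,0,0,3.2,0,0,0,4,0,0,0]'
python3 - <<'E'
from wl import *
im,P,s=wrist(); cv2.imwrite('pics/w6.png',im)
print(s['time'],b(s['tool_pos']),s['tool_pos'],s['contact_force'],yaw(s))
for q in [(330,110),(330,140),(342,100)]:p=P[q[1],q[0]]; print(q,b(p),p[2])
E
```

```text
time: 5.1
tool_pos: [0.5596, -0.1205, 0.07]
eef_rot: [[0.962, 0.273, 0.002], [0.273, -0.962, 0.001], [0.002, -0.0, -1.0]]
contact_force: [-0.5, -0.5, -0.6]
finger_gap: 0.0
5.1 [-90.2915   9.5053] [ 0.5596 -0.1205  0.07  ] [-0.5196 -0.5125 -0.5515] 15.862275299615261
(330, 110) [-13.4631   5.0727] 0.11086854036805499
(330, 140) [-25.8905   5.0576] 0.11128526620068159
(342, 100) [-9.295   0.2464] 0.11168124054915668
```

View pics/w6.png

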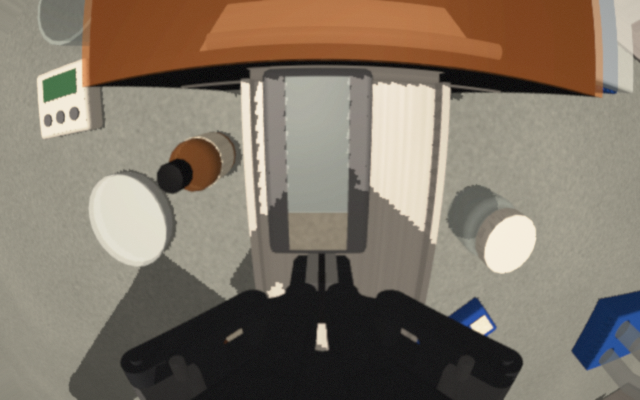

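The carrier is square, and its nose is at the front face (row 70). I continue into the flap.

```bash
python3 -m pendant '[0.8,0.1,0,0,1.6,0.1,0,0,2.4,0.1,0,0,3.2,0.1,0,0,4,0.1,0,0]'
python3 - <<'E'
from wl import *
im,P,s=wrist(); cv2.imwrite('pics/w7.png',im)
print(s['time'],b(s['tool_pos']),s['tool_pos'],s['contact_force'],yaw(s))
E
```

```text
time: 5.65
tool_pos: [0.6005, -0.1103, 0.0703]
eef_rot: [[0.962, 0.274, 0.004], [0.274, -0.962, 0.0], [0.004, 0.001, -1.0]]
contact_force: [-1.6, -0.6, -0.1]
finger_gap: 0.003
5.65 [-48.1328   7.9935] [ 0.6005 -0.1103  0.0703] [-1.5877 -0.6105 -0.0594] 15.880350669339077
```

View pics/w7.png

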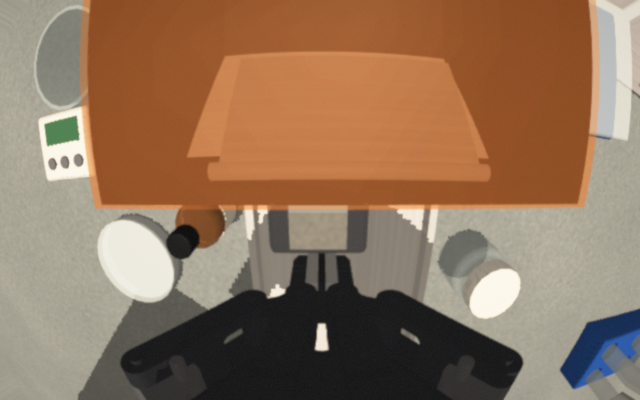

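The carrier is about half in and the forces are low (about 1.6 N). I push on to just short of the front face.

```bash
python3 -m pendant '[0.7,0,0,0,1.4,0,0,0,2.1,0,0,0,2.8,0,0,0,3.4,0,0,0]'
python3 - <<'E'
from wl import *
im,P,s=wrist(); cv2.imwrite('pics/w8.png',im)
print(s['time'],b(s['tool_pos']),s['tool_pos'],s['contact_force'],yaw(s))
E
```

```text
time: 6.2
tool_pos: [0.6358, -0.1007, 0.0708]
eef_rot: [[0.962, 0.274, 0.007], [0.274, -0.962, -0.0], [0.007, 0.002, -1.0]]
contact_force: [0.4, 0.3, 0.1]
finger_gap: -0.001
6.2 [-11.5966   7.4368] [ 0.6358 -0.1007  0.0708] [0.4338 0.3017 0.1051] 15.891694305477452
```

View pics/w8.png

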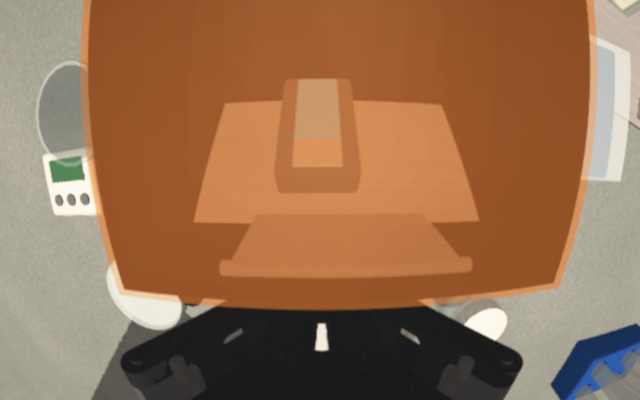

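The amber roof is see-through. The carrier (318,135) is sliding down the chute, and the flap (345,240) is behind it. I draw straight back.

```bash
python3 -m pendant '[-2,0,0,0,-5,0,0,0,-9,0,0,0,-13,0,0,0,-16,0,0,0]'; python3 -m pendant '[-2.0,0,-2,0,-3,0,-5,0,-4,0,-8,0,-4,0,-8,0]'
python3 - <<'E'
from wl import *
im,P,s=wrist(); cv2.imwrite('pics/w9.png',im)
print(s['time'],b(s['tool_pos']),s['tool_pos'],s['contact_force'],yaw(s))
im,d=vision.get_image('scene'); cv2.imwrite('pics/sc4.png',cv2.resize(im[140:320,120:400],None,fx=2.8,fy=2.8))
im,d=vision.get_image('top'); cv2.imwrite('pics/top4.png',cv2.resize(im[70:280,260:500],None,fx=2.8,fy=2.8))
E
```

```text
time: 6.75
tool_pos: [0.4797, -0.1445, 0.0698]
eef_rot: [[0.962, 0.274, 0.005], [0.274, -0.962, -0.0], [0.005, 0.002, -1.0]]
contact_force: [-0.0, -0.8, 0.3]
finger_gap: -0.001
time: 7.15
tool_pos: [0.442, -0.157, 0.1528]
eef_rot: [[0.962, 0.273, 0.011], [0.273, -0.962, -0.004], [0.01, 0.007, -1.0]]
contact_force: [0.0, -1.5, -0.2]
finger_gap: 0.004
7.15 [-213.3861    6.8291] [ 0.442  -0.157   0.1528] [ 0.0036 -1.5393 -0.2315] 15.854354953074724
```

View pics/w9.png

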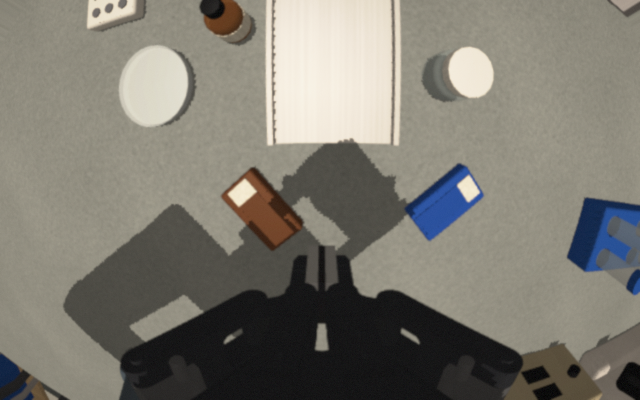

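View pics/sc4.png

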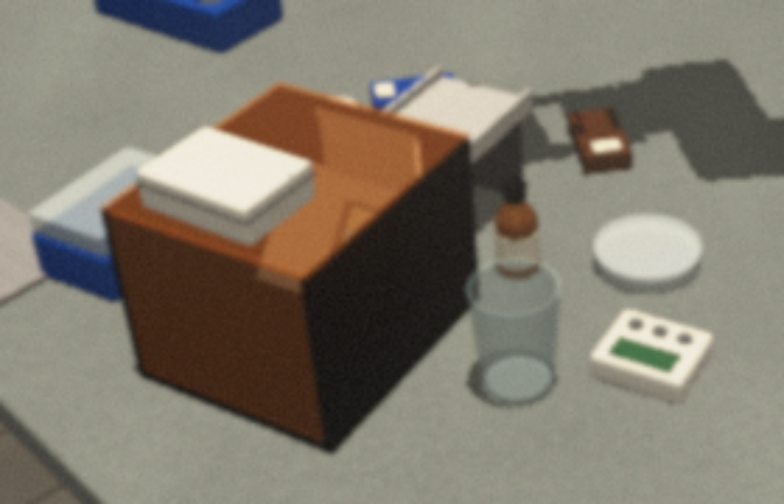

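View pics/top4.png

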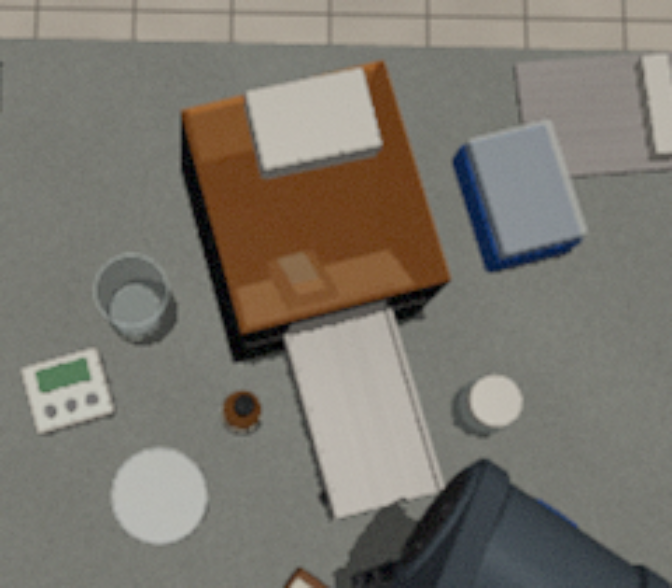

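The shelf is empty and the flap strip shows at the opening. The carrier is visible through the roof on the chute at about (367,169) in the full picture. I check whether it has settled, how deep it lies, and whether the flap is shut.

```bash
python3 -m pendant '[0,0,0,0,0,0,0,0,0,0,-4,0,0,0,-8,0,0,0,-11,0]'; python3 -m pendant '[3,0,0,0,7,0,0,0,11,0,0,0,15,0,0,0,18,0,0,0]';python3 -m pendant '[0,0,0,0,0,0,0,0,0,0,0,0]'
python3 - <<'E'
from wl import *
im,P,s=wrist(); cv2.imwrite('pics/w10.png',im); np.save('w10.npy',P)
print(s['time'],b(s['tool_pos']),s['tool_pos'],s['contact_force'])
E
```

```text
time: 7.8
tool_pos: [0.4406, -0.1554, 0.2606]
eef_rot: [[0.962, 0.274, 0.006], [0.274, -0.962, -0.0], [0.005, 0.002, -1.0]]
contact_force: [0.5, -0.1, 0.4]
finger_gap: -0.004
time: 8.3
tool_pos: [0.6158, -0.1048, 0.2602]
eef_rot: [[0.961, 0.276, 0.005], [0.276, -0.961, 0.001], [0.005, 0.001, -1.0]]
contact_force: [0.2, -0.8, -0.3]
finger_gap: 0.002
time: 8.6
tool_pos: [0.6144, -0.1047, 0.2591]
eef_rot: [[0.961, 0.275, 0.002], [0.275, -0.961, 0.001], [0.002, -0.001, -1.0]]
contact_force: [0.0, -0.3, -0.6]
finger_gap: -0.0
8.6 [-33.2206   9.5211] [ 0.6144 -0.1047  0.2591] [ 0.005  -0.2881 -0.6014]
```

View pics/w10.png

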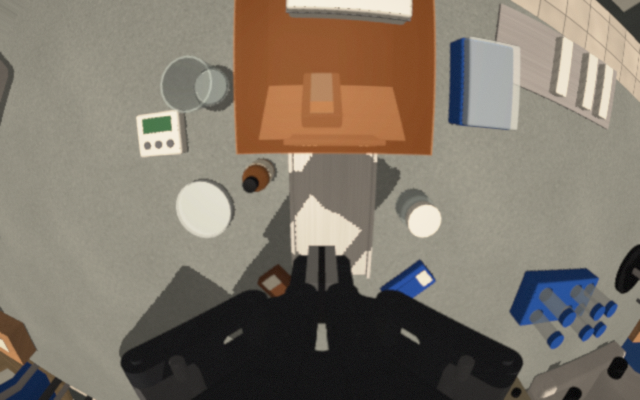

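Run:
```python
from wl import *
im=cv2.imread('pics/w10.png'); a=cv2.resize(im[60:160,250:410],None,fx=5,fy=5,interpolation=cv2.INTER_CUBIC); cv2.imwrite('pics/w10z.png',a)
im,d=vision.get_image('top'); np.save('top5.npy',d); cv2.imwrite('pics/top5.png',im); cv2.imwrite('pics/top5z.png',cv2.resize(im[140:200,330:430],None,fx=8,fy=8,interpolation=cv2.INTER_CUBIC))
c=vision.camera_info('wrist'); import json; json.dump({k:np.array(v).tolist() for k,v in c.items()},open('wc.json','w'))
print(arm.observe()['tool_pos'])
P=np.load('w10.npy')
for q in [(321,80),(321,98),(321,120),(280,100),(345,143),(345,148),(330,137)]: p=P[q[1],q[0]]; print(q,b(p),p[2]*1000)
```

```text
[ 0.6146 -0.1051  0.2599]
(321, 80) [66.1484  9.1732] 155.26038492484815
(321, 98) [50.2771  9.1751] 154.58870194963453
(321, 120) [30.8713  9.1757] 155.11469388540792
(280, 100) [49.019  44.8061] 155.6286231428784
(345, 143) [ 10.5743 -12.0369] 155.56533348725657
(345, 148) [  6.0683 -12.1111] 155.48944747066452
(330, 137) [15.936   1.2841] 156.35037803024403
```

View pics/w10z.png

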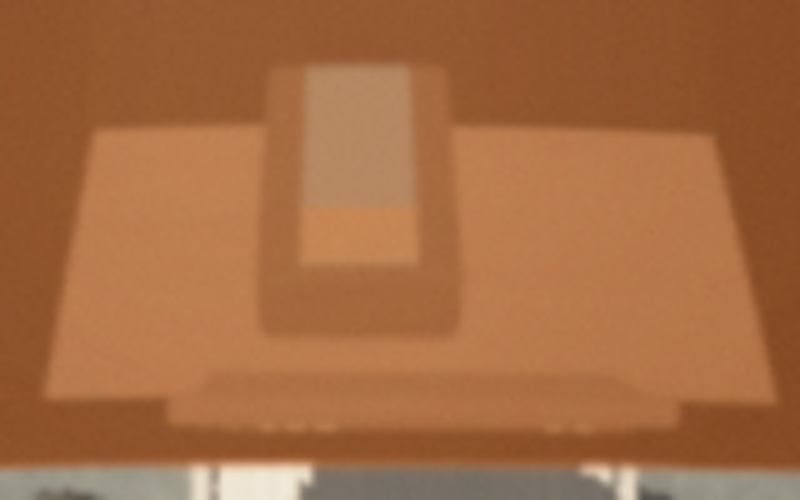

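View pics/top5z.png

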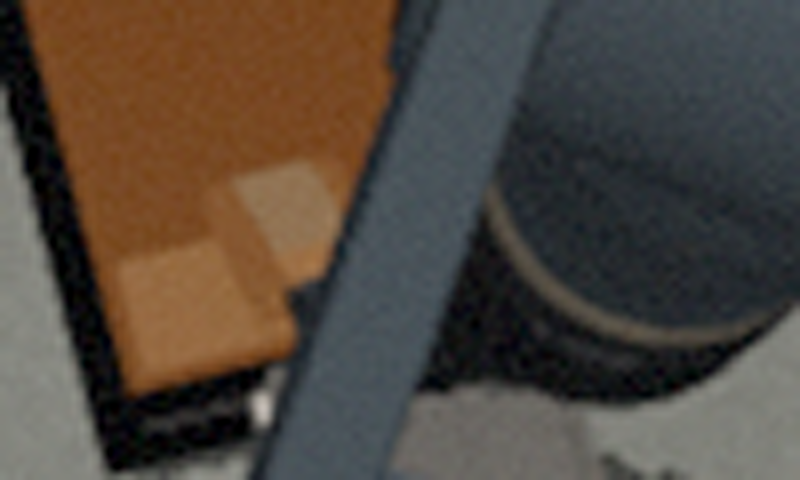

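The carrier appears to rest on the chute with its nose at the foot. I check this by projecting the expected pose and the shut flap's edge into the wrist picture.

Run:
```python
from plan import *
import json
c=json.load(open('wc.json')); f=200/np.tan(np.radians(c['fovy'])/2); R=np.array(c['R']);t=np.array(c['t'])
def pr(x,y,z):
    X=np.r_[w(x,y),z/1000]; p=R@X+t; th=np.arctan2(np.hypot(p[0],p[1]),p[2]); ph=np.arctan2(p[1],p[0])
    u,v=c['cx']+f*th*np.cos(ph),c['cy']+f*th*np.sin(ph); return round((u-250)*5),round((v-60)*5)
for n,q in dict(foot=(69,90,8),rearbotL=(15,32,72.3),reartopL=(31.1,32,85.8),nosetopL=(85.1,32,21.5),nosetopR=(85.1,-14,21.5),lipflap=(9,44,91),lipflapR=(9,-44,91),hinge=(9,44,144),flap08=(9+53*np.sin(.08),44,144-53*np.cos(.08)),flap2=(9+53*np.sin(.2),44,144-53*np.cos(.2)),flap5=(9+53*np.sin(.5),44,144-53*np.cos(.5)),front=(0,44,156),roofbackcheck=(0,-44,156)).items(): print(n,pr(*q))
```

```text
foot (53, 136)
rearbotL (254, 349)
reartopL (249, 282)
nosetopL (265, 66)
nosetopR (443, 66)
lipflap (194, 384)
lipflapR (595, 385)
hinge (164, 416)
flap08 (193, 365)
flap2 (192, 337)
flap5 (189, 270)
front (158, 475)
roofbackcheck (647, 476)
```

The observed rows are: rear top 270, rear bottom 337, nose 65, flap edge 374 and front edge 467. The predictions were 282, 349, 66, 384 and 475. With the common offset of about 8 rows, the carrier is at the foot (centre about x 50, z 47 mm) and the flap is shut. I draw back, check once more that everything is still, and hand in.

```bash
python3 -m pendant '[0,0,0,0,0,0,0,0,0,0,0,0,0,0,0,0,0,0,0,0]' | head -2
python3 - <<'E'
from wl import *
im,P,s=wrist(); cv2.imwrite('pics/w11.png',im)
o=cv2.imread('pics/w10.png')
A=lambda i:np.float32(cv2.cvtColor(i[60:160,250:410],cv2.COLOR_BGR2GRAY))
print(s['time'],cv2.phaseCorrelate(A(o),A(im)),abs(A(o)-A(im)).mean(),abs(A(o)-A(im)).max(),s['contact_force'])
n=lambda i:i[60:160,250:410]
E
```

```text
time: 9.2
tool_pos: [0.6145, -0.1051, 0.26]
9.2 ((-0.5901017491155613, 0.27631962486245243), 0.9593996872901916) 1.49 82.0 [-0.2665 -0.1155  0.8835]
```

```bash
python3 -c "
from rig import arm
print(arm.job_done())"
```

```text
the job is handed in; nothing more can be done
None
```

I pushed the carrier nose first through the flap with closed fingertips. It tipped in and slid down the chute. I then drew the arm straight back into free air and handed the job in at about 9.2 s.

**First push missed:** Going by the reported TCP and tip reach, my first pass went over the carrier without touching it. Both cameras showed the fingertips about 40 mm higher than those figures gave. I drew back behind the shelf, lowered by what the cameras showed, and the second push worked.

**Last checks:**
- **Carrier:** it lies on the chute with its nose at the foot, centre about 50 mm behind the front and about 47 mm above the bench. It showed no movement across pictures 0.6 s apart.
- **Flap:** its lower edge matched the shut position to within a pixel, about 0.02 rad. A shared 1–2 pixel offset was in those pictures; the carrier's nose matched without it.
- **Bystanders:** they looked unmoved in the pictures; I did not measure their positions again.
- **Force:** wrist readings stayed under about 2 N wherever I read them.

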